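# Weigh two plugs and seat the heavier

## Robot

A 6-joint arm with a two-finger parallel gripper is mounted at the origin on the work surface. World frame = base frame: x ahead of the robot, y to its left, z up, the work surface at z = 0. Lengths are in mm, angles in rad, forces in N, time in s.
With the tool pointing down it reaches from about 275 to 825 mm from the base axis. Payload 5.2 kg.
Tool frame: the origin (TCP) lies midway between the tips of the shut fingers; the grasp point (between the pads) lies 19 mm behind it (ctrl.hold_point_z is the distance from the TCP to the grasp point, in mm); z points along the fingers, y is the direction in which the jaws open and shut (so a half turn about z gives the same grasp; the last joint's range is limited). The gripper opens to 93 mm and grips with 3 to 60 N. Pads are 15 mm wide; open, the fingers measure 128 mm over their backs; the gripper's body (75 mm by 188 mm) begins 65 mm behind the grasp point.
Start: joints at [1.04, 0.259, 1.535, -0, 1.348, -0.203], TCP at [177.057, 520.726, 218.653] pointing down, gripper open.
Joint ranges: [-3.14, 3.14], [-0.91, 2.08], [0.19, 2.58], [-1.22, 4.36], [0.22, 2.71], [-3.12, 3.12]. Speed limits (rad/s): [2.57, 2.57, 3.14, 3.14, 3.14, 3.14].

## Interface

Orientations are given as [roll, pitch, yaw] about the fixed x, y, z axes, in that order (R = Rz(yaw) Ry(pitch) Rx(roll)).
In Python, from bench import ctrl gives the robot as it stands. Calls block until the motion is done:
- ctrl.move_pose(position, orientation): joint-space move of the TCP to a pose.
- ctrl.line_to(position, rotation=None, max_speed=150, max_force=None): straight line of the TCP; rotation=None keeps the orientation; max_speed is the mean speed in mm/s. With max_force (N) it stops when the force on the tool has changed by that much, and returns True; else False.
- ctrl.move_joints(angles): joint-space move.
- ctrl.gripper_to(opening, f_grip=None): finger opening in mm; f_grip is the grip in N (None keeps the last); returns when the fingers have stopped.
- ctrl.dwell(seconds).
- ctrl.inverse_kinematics(position, orientation): joint angles nearest the present ones, or None.
- ctrl.sense(): the state.
- ctrl.get_image(name): name is "side" or "top"; returns a dict with "pixels" (480x640x3 uint8, red, green, blue), "fov_y" (degrees; the focal length in pixels is half the picture's height over the tangent of half this angle, whatever the lens; pixels are square), "cx", "cy" (the principal point, pixels), "R" (3x3) and "t" (3): a world point X has camera coordinates R X + t. Camera axes: x right, y down, z forward; pixel columns grow to the right and rows downward; lengths in mm; the calibration is good to about 2 mm. A picture is of the moment at which its call begins. There is no depth.
A pose or a line that the arm cannot do raises ctrl.PlanningError and nothing moves.
- ctrl.finish_job(): hands the job in, once; it reports no verdict.
The state is a dict: "t": time; "qpos": joint angles; "qvel": joint speeds; "joint_torque": joint torques, N m; "eef_pos": TCP position; "tcp_rot": TCP orientation; "wrist_force": force on the tool from outside, world axes, zero at the start; "ft_torque": the same for the moment, N m; "opening": finger opening in mm.
Only numpy, scipy, OpenCV 4.12 (cv2) and the standard library are available. Lean on these libraries where they do the work, as an engineer would, in place of code of your own. Each camera call takes 0.05 s, during which the arm holds its last target.

## Task

One of these two look-alike steel plugs is hollower than the other: stand one in each cup of the balance, let go and wait until the beam has tipped. Then take the plug on the side that dropped straight from its cup and seat it upright and fully home in the bore of the clamped block, feeling gently for the bore and never pressing hard, and let go of it. Leave the other plug standing in its cup and do not disturb the other things on the bench.

Things in the scene. Friction and masses are not known exactly. Their poses are not given: they have to be found in the camera images.
- plug_a_center (a point): one of two outwardly identical turned steel plugs, standing upright on the bench: plain cylinder 28 mm in diameter, 66 mm tall, lower edge bevelled by 1.2 mm. They differ only in hidden mass (about 120 to 300 g each). This point is its centre, 33 mm above its foot; z along its axis
- plug_b_center (a point): the other plug; same shape and size, same point
- balance_mid (a point): the pivot of a small balance, 83 mm above the bench: grey stand (base 110 x 100 mm, two cheeks up to 100 mm above the bench) fixed to the bench; its x axis is the pivot axis and its y axis runs along the level beam towards the left cup. A brass bob on the beam stands over the pivot, up to 125 mm above the bench
- cup_left (a point): on the beam, 110 mm out from and 5 mm above the pivot on the balance's +y side, above the left cup: the point where the centre of a plug standing in the cup belongs. The cup's floor is 33 mm below this point, its rim 23 mm below (cup 42 mm outside, 32 mm inside, 10 mm deep). It tilts with the beam. Over 50 N between plug and balance is too hard
- cup_right (a point): the same for the right cup, on the balance's -y side
- beam (a joint): tilt of the balance beam about the pivot, rad: 0 level, stops at -0.1 (left cup down, 11 mm below level, right cup up) and +0.1 (right cup down). Nearly frictionless, indifferent when empty; lightly damped, a little top-heavy when loaded: with both cups filled it ends on one stop, that of the heavier plug, mostly within 2 s, rarely up to 8 s. A plug standing in a cup leans with the beam
- holder: channel-shaped dark steel holder fixed to the bench, 160 mm along its x, 94 mm along its y, rails 40 mm high; origin under its centre, z up. Between the rails is clamped an aluminium block, 106 mm along x, 60 mm along y, flat top 60 mm above the bench, with one upright bore: 29.5 mm diameter, 20 mm deep, flat floor, mouth bevelled 1.5 mm. Over 30 N between a plug and the block is too hard
- holder_mid (a point): point on the holder, 60 mm above the bench: middle of the channel at the height of the block's top. The bore is on the channel's centre line, but the block is clamped anywhere along it, so the bore's axis is up to 15 mm either way along the holder's x from here: feel for it (or see it). About 5 N is enough to feel along the top. A plug that is home has its centre 13 mm above this point's height
- spool: bystander, to be left alone: white plastic spool, 40 mm across, 24 mm tall; origin at its underside
- bottle: bystander, to be left alone: small white bottle, 36 mm across, 100 mm tall; origin at its underside
- tin: bystander, to be left alone: open steel tin, 75 x 100 x 55 mm; origin at its underside
- mallet: bystander, to be left alone: wooden mallet lying down, origin under its head, handle along its +x
- wrench: bystander, to be left alone: wrench lying on the bench, 180 mm long, along its x axis; origin at its underside
- driver: bystander, to be left alone: screwdriver lying on the bench, 200 mm long, along its x axis; origin at its underside
Not all that is in view belongs to the job. Leave any red or turquoise look-alike of the part that bears plug_b_center alone.

How it is judged (in metres and radians):
On the way, in this order (a step that is already met when the one before it is completed fails the run):
1. one plug stands in each cup, both let go, nothing of the robot touching the balance, and the beam has tipped to one side and rests there (((distance between plug_a_center and cup_left below 0.008 m and distance between plug_b_center and cup_right below 0.008 m) or (distance between plug_a_center and cup_right below 0.008 m and distance between plug_b_center and cup_left below 0.008 m)) and contact force between the fingers and plug_a below 0.1 N and contact force between the fingers and plug_b below 0.1 N and contact force between each of the arm, the fingers and stand below 0.1 N and (value of joint beam below -0.07 rad or value of joint beam above 0.07 rad) and velocity of joint beam between -0.05 and 0.05 rad/s), for 0.2 s.
2. the plug on the side that dropped is gripped, while both plugs still stand in their cups (((contact force between the fingers and plug_a above 1.5 N and distance between plug_a_center and cup_left below 0.008 m and distance between plug_b_center and cup_right below 0.008 m and value of joint beam below -0.07 rad) or (contact force between the fingers and plug_a above 1.5 N and distance between plug_a_center and cup_right below 0.008 m and distance between plug_b_center and cup_left below 0.008 m and value of joint beam above 0.07 rad) or (contact force between the fingers and plug_b above 1.5 N and distance between plug_b_center and cup_left below 0.008 m and distance between plug_a_center and cup_right below 0.008 m and value of joint beam below -0.07 rad) or (contact force between the fingers and plug_b above 1.5 N and distance between plug_b_center and cup_right below 0.008 m and distance between plug_a_center and cup_left below 0.008 m and value of joint beam above 0.07 rad))), for 0.04 s.
At the end, for the whole second after the job is handed in: The dropped plug is released, upright (0.1 rad), at rest in the bore: centre 10 to 15 mm above holder_mid, within 19 mm of it along the channel and 4 mm across. The other is released, at rest in a cup, its centre within 8 mm of that cup's point. (Bystanders moved under 20 mm.) (((z of plug_a_center in the frame of holder_mid between 0.01 and 0.015 m and x of plug_a_center in the frame of holder_mid between -0.019 and 0.019 m and y of plug_a_center in the frame of holder_mid between -0.004 and 0.004 m and angle between plug_a_center's own z axis and vertical below 0.1 rad and linear speed of each of plug_a, plug_b below 0.02 m/s and (distance between plug_b_center and cup_left below 0.008 m or distance between plug_b_center and cup_right below 0.008 m) and contact force between the fingers and plug_a below 0.1 N and contact force between the fingers and plug_b below 0.1 N) or (z of plug_b_center in the frame of holder_mid between 0.01 and 0.015 m and x of plug_b_center in the frame of holder_mid between -0.019 and 0.019 m and y of plug_b_center in the frame of holder_mid between -0.004 and 0.004 m and angle between plug_b_center's own z axis and vertical below 0.1 rad and linear speed of each of plug_b, plug_a below 0.02 m/s and (distance between plug_a_center and cup_left below 0.008 m or distance between plug_a_center and cup_right below 0.008 m) and contact force between the fingers and plug_b below 0.1 N and contact force between the fingers and plug_a below 0.1 N))); the robot touches nothing.
It fails at once if a plug is pressed against the holder or its block with more than 30 N (contact force between any of plug_a, plug_b and block above 30 N or contact force between any of plug_a, plug_b and holder above 30 N).
It fails at once if a plug is pressed or dropped on the balance with more than 50 N (contact force between any of plug_a, plug_b and stand above 50 N).
It fails at once if the gripper or arm pushes on the balance, the block or the holder with more than 25 N (contact force between any of the fingers, the arm and stand above 25 N or contact force between any of the fingers, the arm and block above 25 N or contact force between any of the fingers, the arm and holder above 25 N).
It fails at once if a bystander is moved by more than 20 mm (distance of any of spool, tub, bottle, can, tin, mallet, wrench, driver from where it was at the start of the episode above 0.02 m).
It also fails if it takes over 72 s, if anything falls off the work surface, if the arm or the gripper's body presses on something with over 40 N, if the wrist force passes 120 N, or if a joint passes its speed limit or range.

## Working session

There is one attempt and no reset: what is moved stays moved. The work goes in short steps, each a Python script; the robot and the scene stay as the last script left them, time stands still between calls to the robot, and variables do not carry over. Pictures are saved under pics/ and viewed, and the job is handed in when it is done.

```bash
ls; mkdir -p pics
python3 - <<'E'
from bench import ctrl
import cv2
for n in("side","top"):
    im=ctrl.get_image(n); cv2.imwrite(f"pics/{n}0.png",im["pixels"][:,:,::-1])
    print(n,im["fov_y"],im["cx"],im["cy"],im["R"],im["t"], [k for k in im])
s=ctrl.sense();print(s)
E
```

```text
pics
side 50.64214375252616 315.53904676581476 239.65882065666688 [[-0.99757339 -0.0694293  -0.00518703]
 [-0.04126039  0.64955608 -0.75919331]
 [ 0.05607953 -0.75713702 -0.65084454]] [ 506.37741669   82.2739726  1336.60791635] ['pixels', 'fov_y', 'cx', 'cy', 'R', 't']
top 49.47973884946863 326.2875898221575 236.9850560965144 [[-0.02577271 -0.99949447 -0.01861619]
 [-0.99201761  0.02787051 -0.1229809 ]
 [ 0.12343757  0.01529803 -0.99223442]] [  21.13668527  493.67782223 1316.96785679] ['pixels', 'fov_y', 'cx', 'cy', 'R', 't']
{'t': 0.1, 'qpos': array([ 1.04020472e+00,  2.59256658e-01,  1.53592738e+00, -1.95494941e-05,
        1.34799841e+00, -2.02803172e-01]), 'qvel': array([-1.11297302e-03, -3.52703757e-04, -3.41846940e-03, -2.35026784e-05,
       -1.96498668e-03,  7.54599099e-04]), 'joint_torque': array([ 3.49851514e-03, -4.38211584e+01, -2.84646696e+01,  7.19755213e-02,
        3.61094240e-02, -2.08229125e-05]), 'eef_pos': array([176.81541713, 520.306235  , 217.92664978]), 'tcp_rot': array([-3.14003160e+00, -3.01540242e-04,  2.81380832e+00]), 'wrist_force': array([-0.61307677, -0.84078075,  0.00713076]), 'ft_torque': array([ 0.03598586, -0.0275198 , -0.00431483]), 'opening': 93.13717331253942}
```

View pics/side0.png

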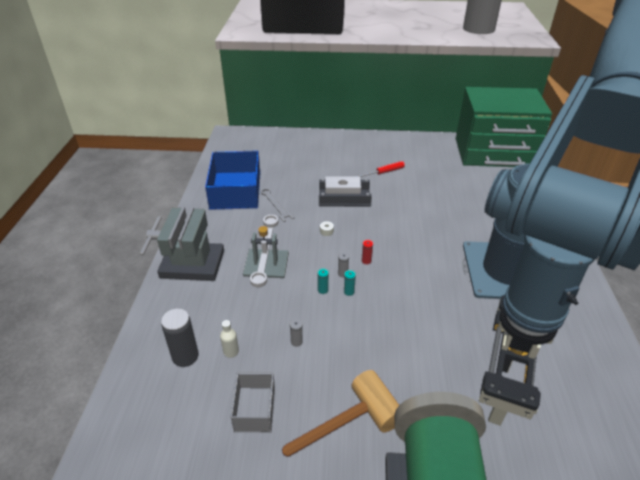

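View pics/top0.png

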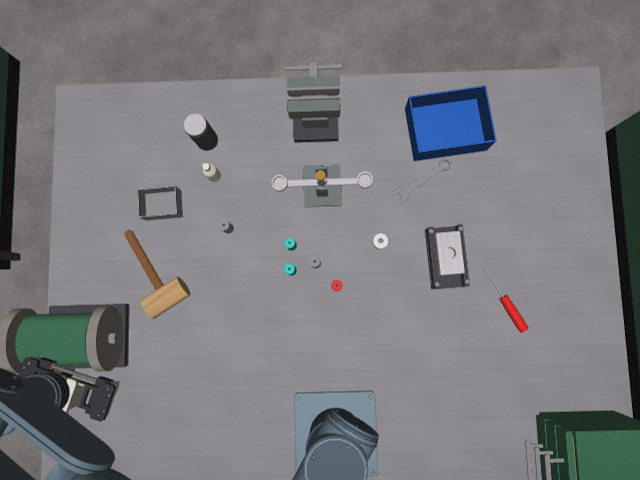

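Run:
```python
import cv2,numpy as np
t=cv2.imread("pics/top0.png");s=cv2.imread("pics/side0.png")
def c(im,x,y,w,h,k): return cv2.resize(im[y:y+h,x:x+w],None,fx=k,fy=k,interpolation=cv2.INTER_CUBIC)
a=c(t,200,150,200,150,4); cv2.imwrite("pics/ct1.png",a)
b=c(t,410,210,80,90,6); cv2.imwrite("pics/ct2.png",b)
d=c(s,235,170,160,185,3);e=c(s,300,160,100,60,3)
o=np.zeros((555,790,3),np.uint8);o[:d.shape[0],:480]=d;o[:180,485:785]=e;cv2.imwrite("pics/cs1.png",o)
```

```text
(no output)
```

View pics/ct1.png

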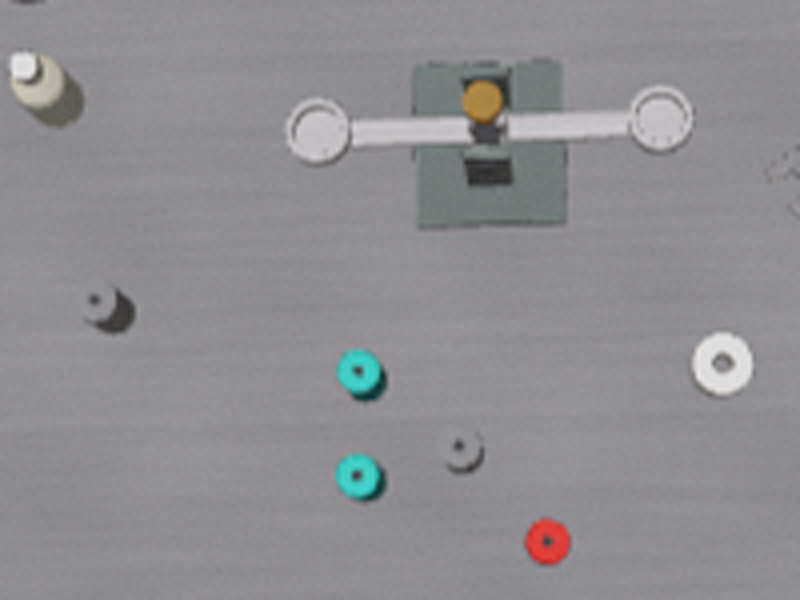

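View pics/ct2.png

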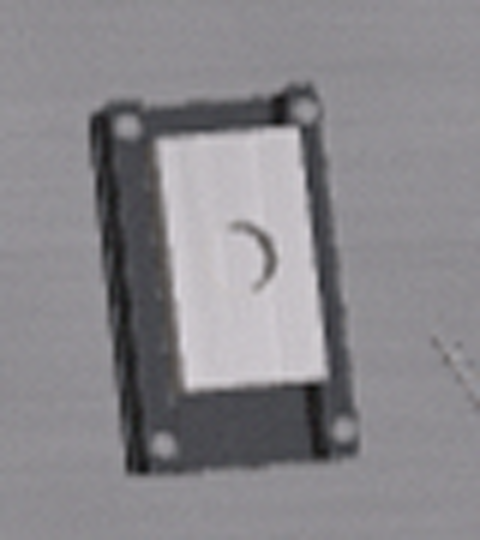

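View pics/cs1.png

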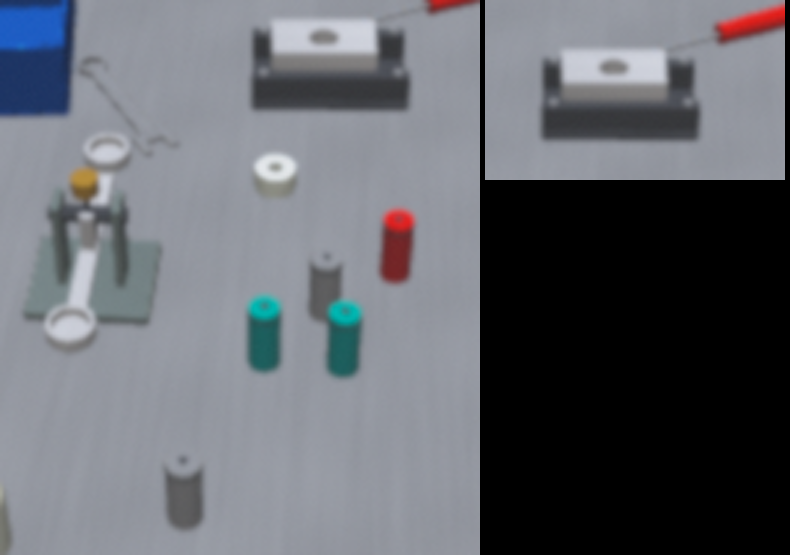

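```bash
cat > h.py <<'E'
import numpy as np,cv2
from bench import ctrl
def cam(n,save=None):
    im=ctrl.get_image(n); im["g"]=im["pixels"].astype(float).mean(2); im["f"]=240/np.tan(np.radians(im["fov_y"]/2))
    if save: cv2.imwrite(f"pics/{save}.png",im["pixels"][:,:,::-1])
    return im
def proj(c,X):
    p=c["R"]@np.asarray(X,float)+c["t"]; return c["f"]*p[:2]/p[2]+[c["cx"],c["cy"]]
def ray(c,uv):
    d=np.array([(uv[0]-c["cx"])/c["f"],(uv[1]-c["cy"])/c["f"],1.]); R=np.asarray(c["R"])
    d=R.T@d; return -R.T@c["t"],d/np.linalg.norm(d)
def onz(c,uv,z):
    o,d=ray(c,uv); return o+d*(z-o[2])/d[2]
def tri(c1,u1,c2,u2):
    o1,d1=ray(c1,u1);o2,d2=ray(c2,u2)
    a=np.linalg.lstsq(np.c_[d1,-d2],o2-o1,rcond=None)[0]
    p,q=o1+a[0]*d1,o2+a[1]*d2; return (p+q)/2,np.linalg.norm(p-q)
def dark(c,uv,r=3):
    """centroid of the dark dimple near uv (expects lighter surround)"""
    u,v=map(int,np.round(uv)); w=c["g"][v-r:v+r+1,u-r:u+r+1]
    k=np.clip(np.median(w)-8-w,0,None); Y,X=np.mgrid[v-r:v+r+1,u-r:u+r+1]
    return np.array([(k*X).sum(),(k*Y).sum()])/max(k.sum(),1e-9)
def crop(c,x,y,w,h,k,name):
    cv2.imwrite(f"pics/{name}.png",cv2.resize(c["pixels"][y:y+h,x:x+w,::-1],None,fx=k,fy=k,interpolation=cv2.INTER_CUBIC))
E
python3 - <<'E'
from h import *
np.set_printoptions(precision=1,suppress=True)
T=cam("top");S=cam("side")
for n,t,s in (("a",(224,225),(296,323.7)),("b",(314.75,261.75),(343.7,255.7))):
    ut,us=dark(T,t),dark(S,s); print(n,ut,us,"top@66",onz(T,ut,66),"side@66",onz(S,us,66),"tri",*tri(T,ut,S,us))
def ell(c,uv,r,th):
    u,v=map(int,uv); w=c["pixels"][v-r:v+r,u-r:u+r].astype(np.uint8)
    w=cv2.resize(w,None,fx=4,fy=4,interpolation=cv2.INTER_CUBIC); g=w.astype(float).mean(2); m=(g>th).astype(np.uint8)
    cs,_=cv2.findContours(m,cv2.RETR_EXTERNAL,cv2.CHAIN_APPROX_NONE); k=max(cs,key=cv2.contourArea)
    return k,(u-r,v-r),m
for n,t,s in (("L",(279.5,182.5),(259,279)),("R",(365,179.5),(271,220))):
    print(n,T["g"][int(t[1])-1:int(t[1])+2,int(t[0])-14:int(t[0])+15].mean(0).round())
    print(n,S["g"][int(s[1])-1:int(s[1])+2,int(s[0])-14:int(s[0])+15].mean(0).round())
crop(T,265,165,115,35,7,"cups_t"); crop(S,235,205,60,90,6,"cups_s")
print(onz(T,(452,253.5),60),onz(S,(343,182.5),60))
E
```

```text
a [223.3 224.7] [295.8 323.3] top@66 [528.5 267.5  66. ] side@66 [532.2 268.6  66. ] tri [530.5 267.8  64.7] 3.619509877635019
b [314.6 261.3] [344.4 258.2] top@66 [429.1  38.2  66. ] side@66 [430.8  49.8  66. ] tri [430.3  38.6  55.7] 0.9340922456715883
L [143. 143. 143. 142. 142. 144. 167. 187. 129. 188. 196. 193. 193. 195.
 194. 195. 195. 194. 194. 193. 187. 187. 141. 197. 198. 196. 197. 197.
 197.]
L [150. 150. 149. 150. 158. 176. 188. 189. 197. 206. 208. 209. 208. 208.
 207. 207. 207. 206. 201. 191. 173. 148. 141. 144. 145. 146. 146. 146.
 146.]
R [190. 191. 191. 190. 191. 189. 184. 192. 171. 195. 194. 195. 194. 194.
 195. 192. 193. 195. 194. 188. 160. 190. 136. 142. 143. 142. 141. 143.
 142.]
R [151. 151. 151. 151. 150. 157. 172. 182. 176. 183. 195. 203. 205. 206.
 205. 205. 202. 197. 189. 180. 164. 148. 146. 146. 143. 142. 141. 138.
 139.]
[ 439.8 -306.9   60. ] [ 444.  -296.7   60. ]
```

```bash
sleep 0.1
```

```text
(no output)
```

View pics/cups_t.png

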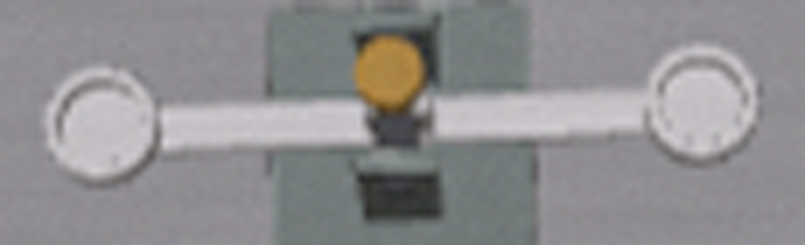

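View pics/cups_s.png

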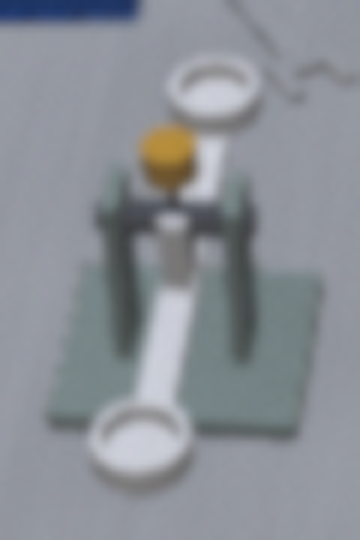

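Run:
```python
from h import *
np.set_printoptions(precision=1,suppress=True)
T=cam("top");S=cam("side")
q={"a":((223.3,224.7),(295.8,323.3)),"b":((314.6,261.3),(343.5,255.4)),"L":((279.1,182.4),(258,276.8)),"R":((365,179.1),(270.3,219)),"bore":(((261-20)/6+410-.1,(258)/6+210-.4),(343,182.3))}
for n,(u,v) in q.items():
    z={"a":66,"b":66,"bore":60}.get(n,65); print(n,"top",onz(T,u,z),"side",onz(S,v,z),"tri",*tri(T,u,S,v))
crop(T,300,250,30,25,16,"bt"); crop(S,330,245,30,25,16,"bs")
```

```text
a top [528.4 267.6  66. ] side [532.3 268.6  66. ] tri [530.5 267.9  64.7] 3.7903985028992713
b top [429.1  38.2  66. ] side [433.3  39.5  66. ] tri [431.3  38.1  64.4] 4.098827917248001
L top [633.9 124.4  65. ] side [638.5 128.8  65. ] tri [637.2 124.9  60.6] 4.4737829833057585
R top [635.9 -95.3  65. ] side [639.7 -98.1  65. ] tri [637.3 -95.2  66.9] 3.700856062448191
bore top [ 442.2 -302.2   60. ] side [ 444.  -297.8   60. ] tri [ 443.3 -303.1   56.3] 1.5312895978073706
```

View pics/bt.png

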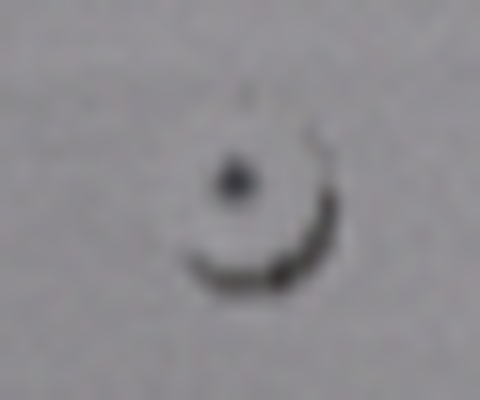

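View pics/bs.png

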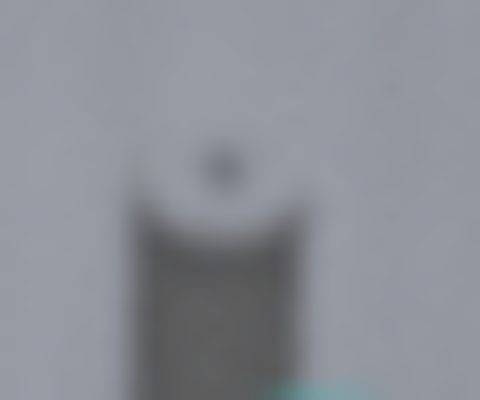

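```bash
cat >> h.py <<'E'
PI=np.pi
np.set_printoptions(precision=2,suppress=True)
def st(m=""):
    s=ctrl.sense(); print(m,"t%.1f"%s["t"],s["eef_pos"],s["tcp_rot"],"F",s["wrist_force"],"op %.1f"%s["opening"]); return s
E
python3 - <<'E'
from h import *
print(ctrl.inverse_kinematics([530,268,100],[PI,0,PI]),ctrl.inverse_kinematics([530,268,100],[PI,0,PI/2]))
st()
ctrl.gripper_to(60,5)
ctrl.move_pose([530,268,100],[PI,0,PI]); st("above")
ctrl.line_to([530,268,29]); st("down")
ctrl.gripper_to(20,5); st("closed y")
E
```

```text
[ 0.28  0.44  1.58  0.    1.12 -1.29] [ 0.28  0.44  1.58 -0.    1.12  0.28]
 t0.3 [176.97 520.56 218.35] [-3.14 -0.    2.81] F [ 0.02 -0.41  0.63] op 93.2
above t2.7 [529.65 268.82 100.32] [ 3.14  0.   -3.14] F [-0.84 -0.3   0.2 ] op 60.0
down t3.3 [530.22 268.59  29.55] [ 3.14  0.   -3.14] F [-1.06  0.61 -0.12] op 60.1
closed y t3.9 [530.25 268.1   29.38] [3.14 0.   3.14] F [-0.88 -0.75  2.47] op 27.0
```

Run:
```python
from h import *
ctrl.gripper_to(60,5)
s=ctrl.sense(); p=s["eef_pos"]
ctrl.line_to([530,268,29],[PI,0,PI/2],max_speed=150); st("rot")
ctrl.gripper_to(20,5); st("closed x")
ctrl.gripper_to(60,5)
ctrl.line_to([530,268,110]); st("up")
ctrl.move_pose([430,38,110],[PI,0,PI/2]); st("at b")
T=cam("top","top1");S=cam("side","side1")
u,v=dark(T,(223.3,224.7)),dark(S,(295.8,323.3)); print(u,v)
print(proj(T,(530,268,66)),proj(S,(530,268,66)), onz(T,u,66),onz(S,v,66),tri(T,u,S,v))
```

```text
rot t6.4 [529.99 268.    29.01] [ 3.14 -0.    1.57] F [-0.24  0.73  0.31] op 60.5
closed x t7.0 [530.26 268.06  29.13] [ 3.14 -0.    1.57] F [ 0.63 -0.2   0.02] op 26.8
up t8.4 [529.49 267.85 109.42] [-3.14  0.    1.57] F [-0.15 -0.17 -0.09] op 59.8
at b t9.4 [430.71  38.32 109.98] [ 3.14 -0.    1.57] F [-0.6   0.51 -0.38] op 60.0
[223.36 224.89] [296.11 322.74]
[223.14 224.08] [296.85 323.13] [527.9  267.43  66.  ] [531.74 267.01  66.  ] (array([529.81, 267.39,  66.1 ]), np.float64(3.81538417280631))
```

View pics/side1.png

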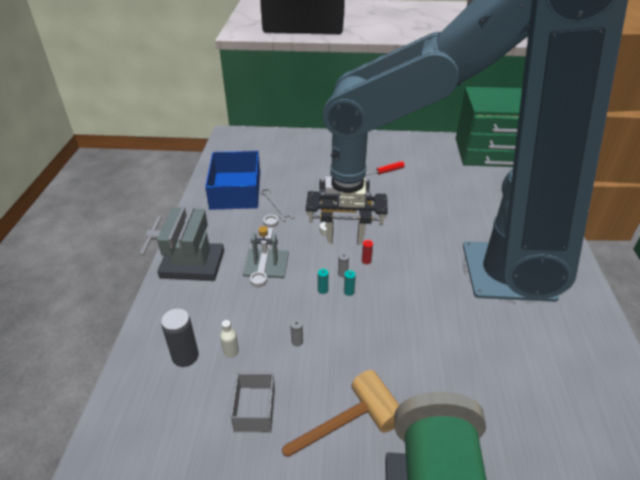

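```bash
cat >> h.py <<'E'
from scipy.spatial.transform import Rotation as Ro
P=np.array([637.1,15.1,83.]); H=-4.
R0=Ro.from_euler('xyz',[PI,0,PI/2])
def rpy(b): return list((Ro.from_rotvec([b,0,0])*R0).as_euler('xyz'))
def cup(side,b):
    "cup point (plug centre) and plug axis, side +1 = world +y, at beam angle b"
    r=Ro.from_rotvec([b,0,0]); C=P+r.apply([0,110*side,5]); C[0]+= -0.8*side; return C,r.apply([0,0,1.])
def tcp(side,b,lift=0):
    C,a=cup(side,b); return list(C+a*(H+lift))
E
python3 - <<'E'
from h import *
ctrl.line_to([431.3,39.2,60]); ctrl.line_to([431.3,39.2,29],max_speed=80); st("down b")
ctrl.gripper_to(20,25); st("grip b")
ctrl.line_to([431.3,39.2,140],max_speed=200); st("lift")
C,a=cup(-1,-.027)
ctrl.move_pose([C[0],C[1],150],[PI,0,PI/2])
ctrl.line_to([C[0],C[1],C[2]+H+14]); st("above R")
T=cam("top","top2");S=cam("side","side2")
crop(S,230,180,90,110,5,"s2c")
print(C, proj(S,C+[0,0,14+33]), proj(S,C+[0,0,14-33]), proj(S,C+[0,0,-23]))
E
```

```text
down b t10.5 [431.72  39.15  29.45] [3.14 0.   1.57] F [-0.04  0.57 -0.53] op 60.3
grip b t11.2 [431.5   39.17  29.16] [3.14 0.   1.57] F [-0.55 -0.93  2.38] op 27.0
lift t11.9 [430.42  39.33 139.07] [-3.14 -0.    1.57] F [-1.44 -0.7  -1.71] op 26.5
above R t13.3 [637.47 -93.95 101.43] [-3.14 -0.    1.57] F [-0.42 -0.24 -1.74] op 26.4
[637.9  -94.72  90.97] [269.05 198.34] [270.61 217.8 ] [270.7  218.94]
```

View pics/s2c.png

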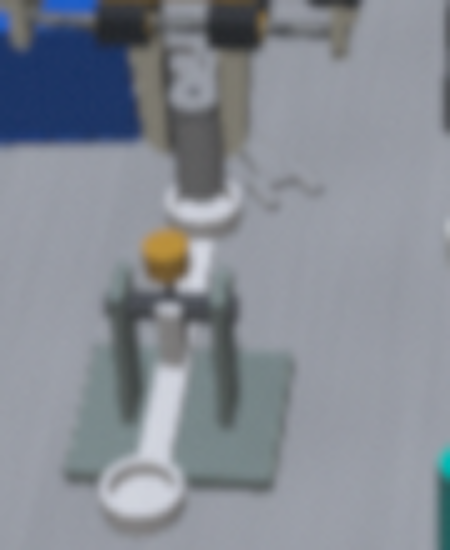

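View pics/top2.png

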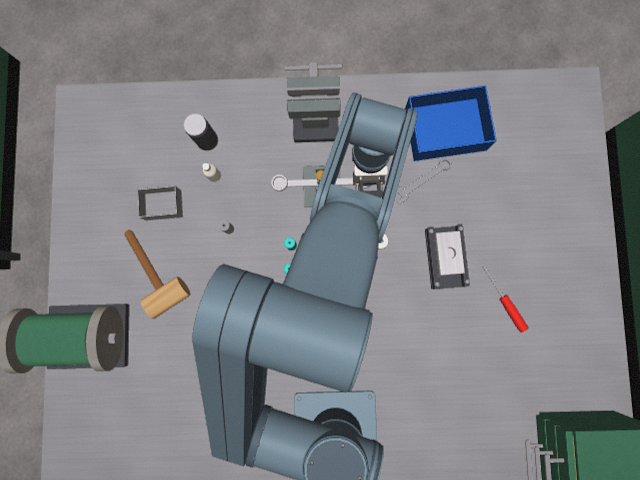

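Run:
```python
from h import *
C,a=cup(-1,-.027)
hit=ctrl.line_to([C[0],C[1],C[2]+H+3],max_speed=40,max_force=6); s=st("in cup %s"%hit)
S=cam("side","side3"); crop(S,230,180,90,110,5,"s3c")
```

```text
in cup False t13.8 [637.63 -94.7   89.58] [-3.14 -0.    1.57] F [-0.26  0.54 -1.09] op 26.7
```

View pics/s3c.png

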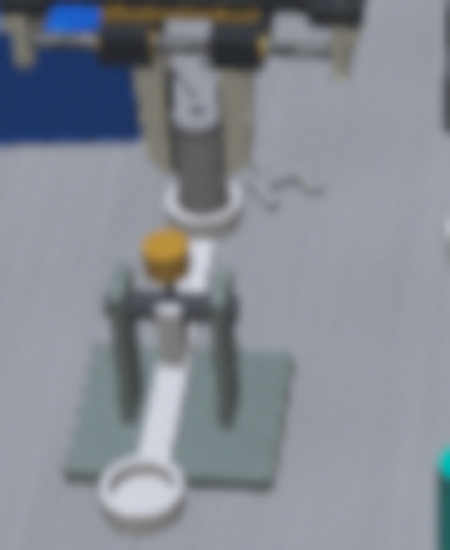

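Run:
```python
from h import *
hit=ctrl.line_to(tcp(-1,.1,1),rpy(.1),max_speed=30,max_force=8); s=st("stop %s"%hit); print(tcp(-1,.1))
S=cam("side","side4"); crop(S,230,180,90,110,5,"s4c")
```

```text
stop False t14.6 [637.92 -94.74  74.01] [-3.14 -0.1   1.57] F [ 0.19  0.27 -1.18] op 26.5
[np.float64(637.9), np.float64(-94.45029159722968), np.float64(73.01332833412692)]
```

View pics/s4c.png

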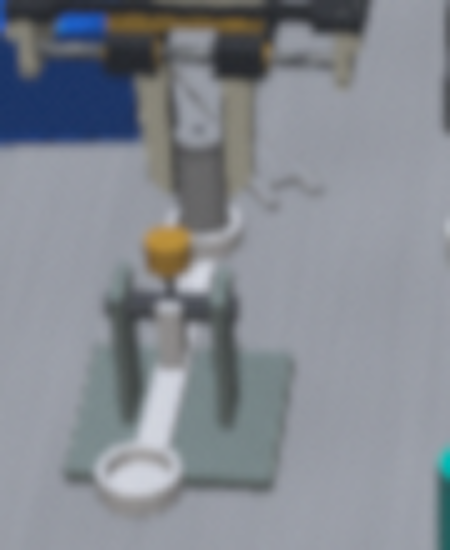

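Run:
```python
from h import *
hit=ctrl.line_to(tcp(-1,.1,-1),rpy(.1),max_speed=20,max_force=5); s=st("floor %s"%hit)
ctrl.gripper_to(60); st("open")
ctrl.line_to(tcp(-1,.1,70),rpy(.1),max_speed=200)
ctrl.move_pose([530,268,115],[PI,0,PI/2]); st()
T=cam("top","top5");S=cam("side","side5"); crop(S,230,180,90,110,5,"s5c");crop(T,260,150,120,45,6,"t5c")
```

```text
floor False t14.9 [638.46 -94.33  73.03] [ 3.14 -0.1   1.57] F [ 0.11 -0.67  3.17] op 26.6
open t15.6 [637.9  -94.38  71.98] [-3.14 -0.1   1.57] F [ 0.31 -1.1   0.94] op 60.0
 t17.6 [530.68 267.13 114.84] [3.14 0.   1.57] F [ 0.02 -1.11 -0.57] op 59.9
```

View pics/s5c.png

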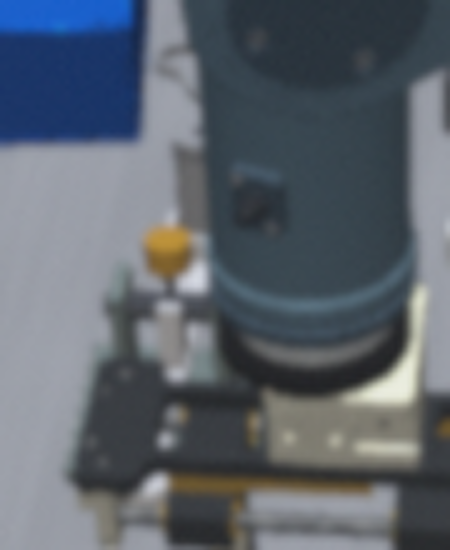

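View pics/t5c.png

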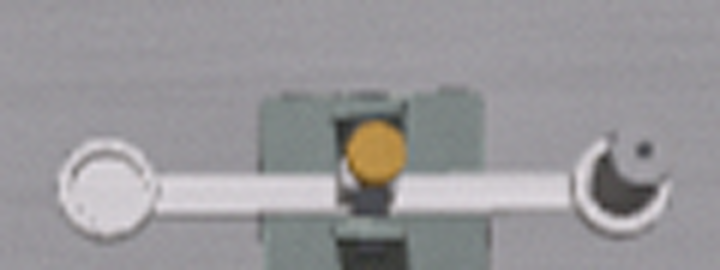

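Run:
```python
from h import *
T=cam("top")
C,a=cup(1,.1); r=C-23*a; u=(277.42,180.9)
print("rim pred",r,"meas",onz(T,u,r[2])+[2.1,.6,0])
d=C*0
C2,a2=cup(-1,.1); top=C2+33*a2; ud=np.array([644.5/6+260-.4,150/6+150-.4]); print("plug b top pred",top,"meas",onz(T,ud,top[2])+[2.1,.6,0])
ctrl.line_to([530,268,29],max_speed=120); ctrl.gripper_to(20,25); st("grip a")
ctrl.line_to([530,268,150],max_speed=200)
ctrl.move_pose(tcp(1,.1,45),rpy(.1)); 
ctrl.line_to(tcp(1,.1,14),max_speed=80); st("above L")
S=cam("side","side6"); crop(S,230,180,90,110,5,"s6c")
```

```text
rim pred [636.3  126.35  76.07] meas [637.38 128.03  76.07]
plug b top pred [637.9  -98.14 109.83] meas [638.54 -97.25 109.83]
grip a t19.2 [530.12 268.03  29.2 ] [ 3.14 -0.    1.57] F [-1.1  -0.18  1.36] op 26.6
above L t21.3 [635.88 123.6  108.38] [-3.14 -0.1   1.57] F [ 0.97 -0.3  -1.24] op 26.6
```

View pics/s6c.png

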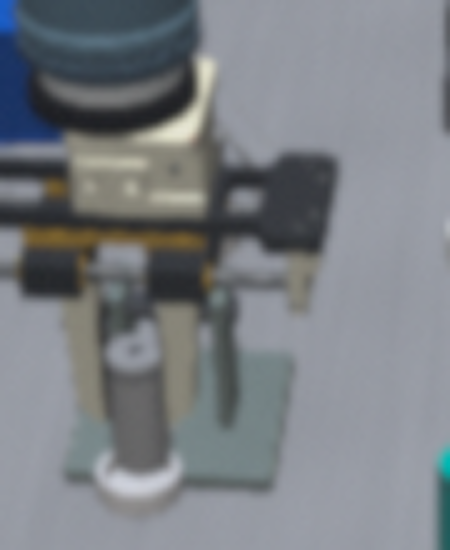

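Run:
```python
from h import *
d=np.array([.9,1.0,0])
hit=ctrl.line_to(np.array(tcp(1,.1,14))+d,max_speed=30)
hit=ctrl.line_to(np.array(tcp(1,.1,0.5))+d,max_speed=30,max_force=5); st("L %s"%hit); print(tcp(1,.1))
S=cam("side","side7"); crop(S,230,180,90,110,5,"s7c")
```

```text
L False t22.2 [637.12 125.44  95.39] [-3.14 -0.1   1.57] F [-0.24 -0.22 -1.54] op 26.6
[np.float64(636.3000000000001), np.float64(124.450624763936), np.float64(94.97667999642913)]
```

View pics/s7c.png

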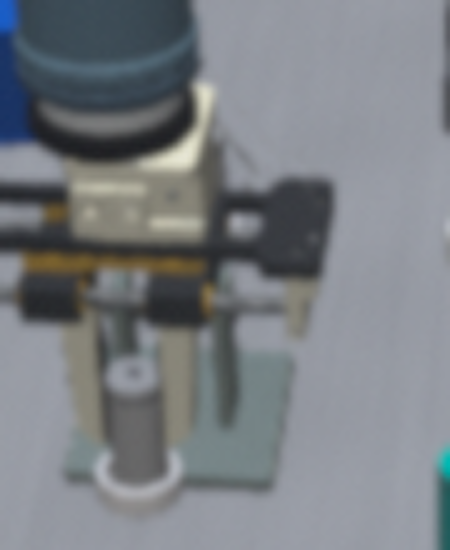

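Run:
```python
from h import *
d=np.array([.9,1.0,0])
ctrl.line_to(np.array(tcp(1,.1,-0.3))+d,max_speed=10,max_force=2); st()
ctrl.gripper_to(70)
ctrl.line_to(np.array(tcp(1,.1,75))+d,max_speed=200)
ctrl.move_pose([520,180,200],[PI,0,PI/2]); ctrl.dwell(0.7); st()
T=cam("top","top8");S=cam("side","side8"); crop(S,230,180,90,110,5,"s8c");crop(T,260,150,120,45,6,"t8c")
```

```text
t22.5 [637.4  125.47  94.93] [ 3.14 -0.1   1.57] F [-0.01  1.18  1.23] op 26.6
 t25.2 [520.05 179.95 200.01] [ 3.14 -0.    1.57] F [ 1.1  -0.34  0.76] op 70.1
```

View pics/s8c.png

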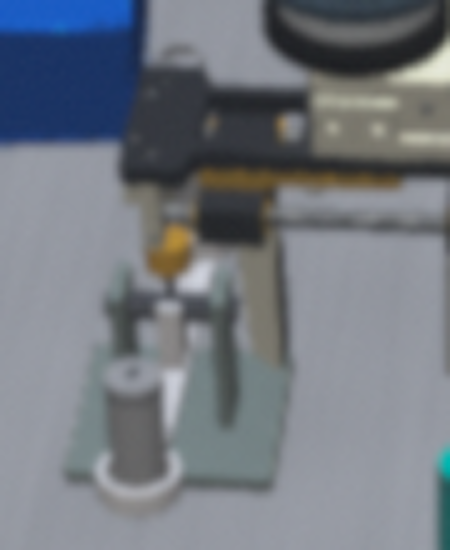

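View pics/t8c.png

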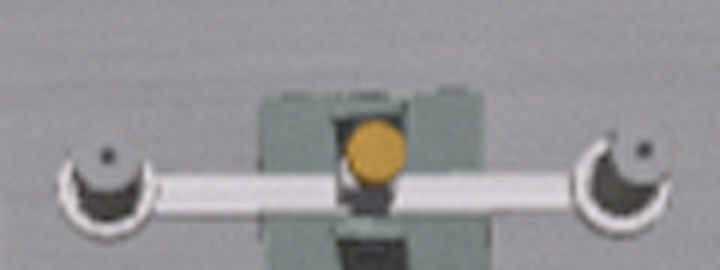

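Run:
```python
from h import *
T=cv2.imread("pics/top0.png");S=cv2.imread("pics/side0.png")
cv2.imwrite("pics/zt.png",cv2.resize(T[225:280,425:475],None,fx=10,fy=10,interpolation=cv2.INTER_CUBIC))
cv2.imwrite("pics/zs.png",cv2.resize(S[165:210,312:377],None,fx=12,fy=12,interpolation=cv2.INTER_CUBIC))
ctrl.move_pose(tcp(-1,.1,75),rpy(.1)); st()
```

```text
t26.5 [ 637.81 -100.55  147.96] [ 3.14 -0.1   1.57] F [0.29 0.03 0.2 ] op 69.8
```

View pics/zt.png

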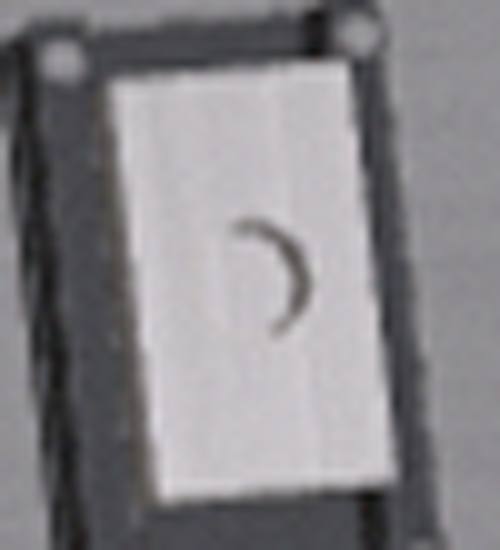

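View pics/zs.png

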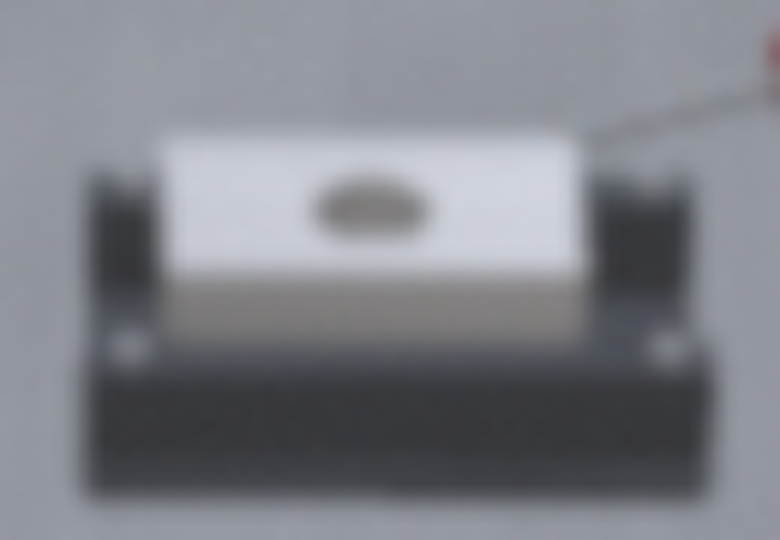

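Run:
```python
from h import *
T=cam("top","top9");S=cam("side","side9"); st()
crop(T,260,150,120,45,6,"t9c"); crop(S,230,180,90,110,5,"s9c")
dt=np.array([.22,.81]);ds=np.array([-.74,-.39])
for u,v in (((449.85,252.45),(342.46,181.83)),((449.85,252.65),(342.6,181.3))):
    print(onz(T,u-dt,60),onz(S,v-ds,60),tri(T,u-dt,S,v-ds))
c=[(107,88),(350,62),(397,475),(160,500)]
K=[onz(T,np.array([425+x/10-.45,225+y/10-.45])-dt,60) for x,y in c]; print(np.array(K),np.mean(K,0))
e=(K[2]+K[3]-K[0]-K[1]); print("yaw",np.arctan2(e[1],e[0]))
c=[(162,135),(580,137),(590,270),(160,270)]
K=[onz(S,np.array([312+x/12-.46,165+y/12-.46])-ds,60) for x,y in c]; print(np.array(K),np.mean(K,0))
```

```text
t26.6 [ 637.96 -100.01  148.3 ] [ 3.14 -0.1   1.57] F [-0.19  0.21  0.04] op 70.3
[ 444.66 -301.28   60.  ] [ 443.42 -298.28   60.  ] (array([ 444.15, -301.71,   57.78]), np.float64(1.4116054544914778))
[ 444.15 -301.25   60.  ] [ 443.08 -301.17   60.  ] (array([ 443.61, -301.19,   60.07]), np.float64(1.0747971053738468))
[[ 494.01 -267.25   60.  ]
 [ 498.9  -328.65   60.  ]
 [ 394.56 -334.39   60.  ]
 [ 389.91 -275.11   60.  ]] [ 444.34 -301.35   60.  ]
yaw -3.0764481882175914
[[ 498.28 -328.12   60.  ]
 [ 390.48 -333.84   60.  ]
 [ 387.85 -273.91   60.  ]
 [ 495.48 -267.22   60.  ]] [ 443.02 -300.77   60.  ]
```

View pics/s9c.png

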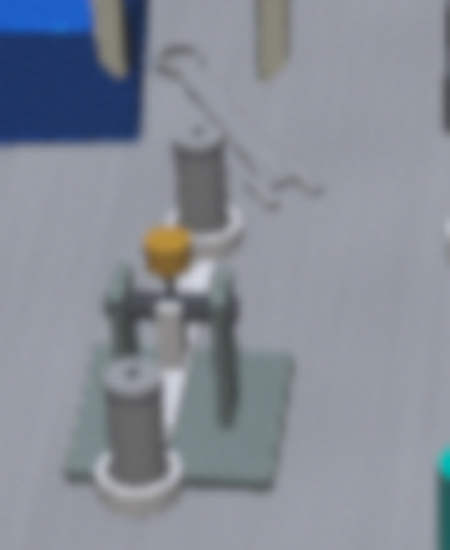

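View pics/top9.png

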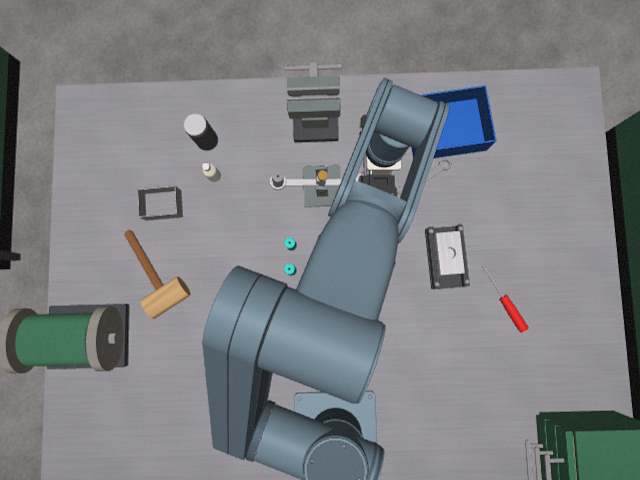

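Run:
```python
from h import *
d=np.array([.5,.5,0])
ctrl.dwell(0.5)
ctrl.line_to(np.array(tcp(-1,.1,0))+d,rpy(.1),max_speed=100); s=st("at R")
S=cam("side","side10"); crop(S,230,180,90,110,5,"s10c")
```

```text
at R t28.0 [638.91 -94.19  73.63] [ 3.14 -0.1   1.57] F [-0.42 -0.36  0.01] op 70.0
```

View pics/s10c.png

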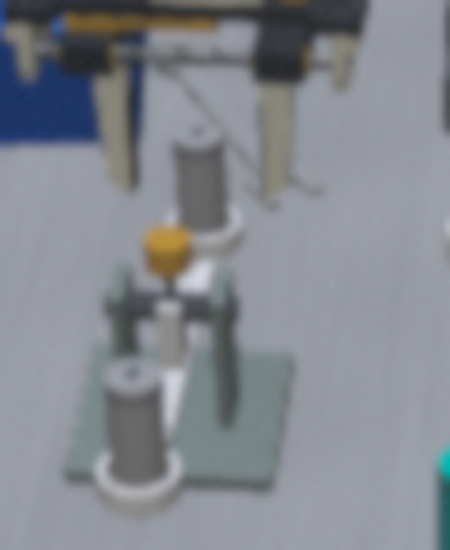

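Run:
```python
from h import *
d=np.array([.5,.5,0])
ctrl.gripper_to(20,25); st("grip"); ctrl.dwell(0.2)
ctrl.line_to(np.array(tcp(-1,0,0.3))+d,rpy(0),max_speed=30)
ctrl.line_to(np.array(tcp(-1,-.1,0.3))+d,rpy(-.1),max_speed=30); st("arc")
ctrl.line_to(np.array(tcp(-1,-.1,20))+d,rpy(-.1),max_speed=50); st("out")
C,a=cup(-1,-.1)
ctrl.line_to([C[0],C[1],150],rpy(0),max_speed=120); st("up")
S=cam("side","side11"); crop(S,230,150,100,140,4,"s11c")
```

```text
grip t28.8 [638.41 -93.97  73.03] [ 3.14 -0.1   1.57] F [-0.66  0.79 -0.09] op 26.3
arc t30.0 [638.26 -93.48  94.96] [-3.14  0.1   1.57] F [ 0.21  1.25 -0.83] op 26.4
out t30.6 [638.47 -91.86 115.2 ] [3.14 0.1  1.57] F [-0.08 -0.61 -1.7 ] op 26.5
up t31.0 [637.73 -94.32 149.7 ] [-3.14  0.    1.57] F [-0.33  0.22 -2.83] op 26.3
```

View pics/s11c.png

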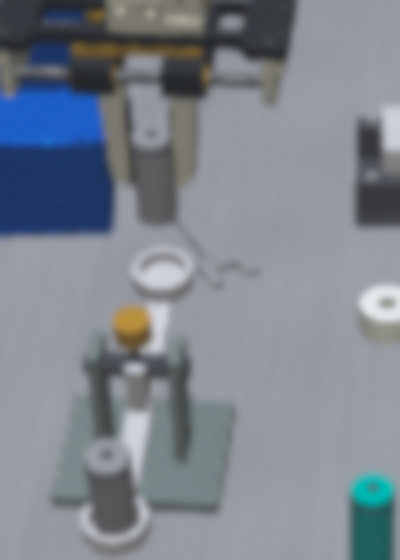

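Run:
```python
from h import *
ctrl.move_pose([443.9,-301.1,150],[PI,0,PI/2])
ctrl.line_to([443.9,-301.1,95],max_speed=100); st("above bore")
S=cam("side","side12"); crop(S,300,140,90,75,8,"s12c")
T=cam("top","top12")
X=np.array([443.9,-301.1,132]); ds=np.array([-.74,-.39])
print(proj(S,X)+ds, proj(S,X-[0,0,66])+ds, proj(S,X-[0,0,72])+ds, dark(S,proj(S,X)+ds))
```

```text
above bore t32.9 [ 444.43 -301.12   95.28] [3.14 0.   1.57] F [-0.83  0.07 -1.87] op 26.3
[343.06 161.06] [342.39 179.66] [342.33 181.3 ] [342.68 163.91]
```

View pics/s12c.png

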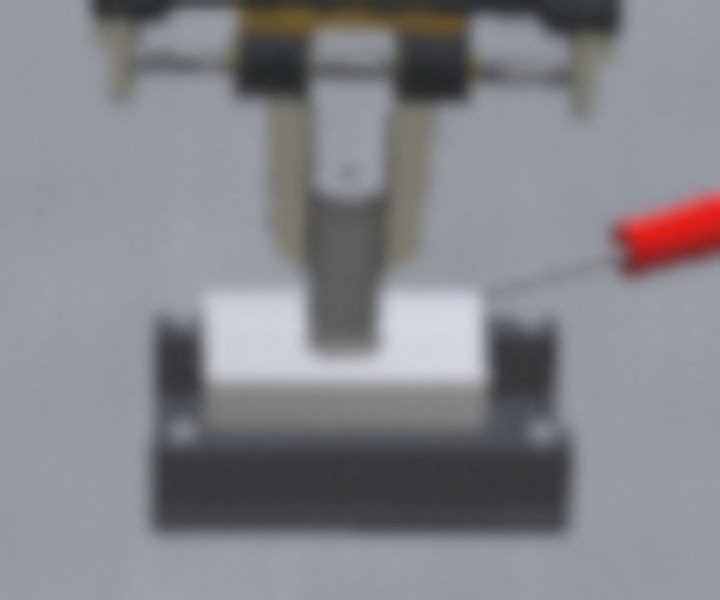

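Run:
```python
from h import *
hit=ctrl.line_to([443.9,-301.1,70],max_speed=25,max_force=5); s=st("desc %s"%hit)
for i in range(2): ctrl.dwell(.05); print(ctrl.sense()["wrist_force"],ctrl.sense()["ft_torque"])
```

```text
desc False t34.1 [ 444.02 -301.21   70.18] [3.14 0.   1.57] F [ 0.3   0.21 -1.71] op 26.5
[-0.68 -0.29 -1.44] [-0.   -0.01  0.02]
[ 0.11  0.45 -1.91] [-0.07  0.04  0.01]
```

Run:
```python
from h import *
hit=ctrl.line_to([443.9,-301.1,67.5],max_speed=8,max_force=4); s=st("floor %s"%hit)
ctrl.gripper_to(60); st("open")
ctrl.line_to([443.9,-301.1,150],max_speed=200)
ctrl.move_pose([330,-100,300],[PI,0,PI/2]); ctrl.dwell(.3); st()
S=cam("side","side13"); T=cam("top","top13")
o=np.zeros((600,800,3),np.uint8)
o[:300,:360]=cv2.resize(S["pixels"][140:215,300:390,::-1],(360,300),interpolation=cv2.INTER_CUBIC)
o[:300,400:]=cv2.resize(T["pixels"][215:290,405:505,::-1],(400,300),interpolation=cv2.INTER_CUBIC)
o[300:,:300]=cv2.resize(S["pixels"][190:300,230:340,::-1],(300,300),interpolation=cv2.INTER_CUBIC)
o[300:,320:]=cv2.resize(T["pixels"][150:250,240:400,::-1],(480,300),interpolation=cv2.INTER_CUBIC)
cv2.imwrite("pics/fin.png",o)
X=np.array([443.9,-301.1,106]); print(proj(S,X)+[-.74,-.39],proj(T,X)+[.22,.81])
print(dark(S,proj(S,X)+[-.74,-.39]),dark(T,proj(T,X)+[.22,.81]))
```

```text
floor True t34.5 [ 444.09 -301.3    69.11] [3.14 0.   1.57] F [-0.02  1.35  6.01] op 26.4
open t35.2 [ 443.4  -300.58   68.06] [-3.14 -0.    1.57] F [ 0.03  0.04 -0.04] op 60.0
 t37.1 [ 330.15 -100.43  299.41] [-3.14 -0.    1.57] F [-0.17 -0.25  0.43] op 59.9
[342.79 168.51] [453.9  250.96]
[342.9  171.77] [453.95 250.54]
```

View pics/fin.png

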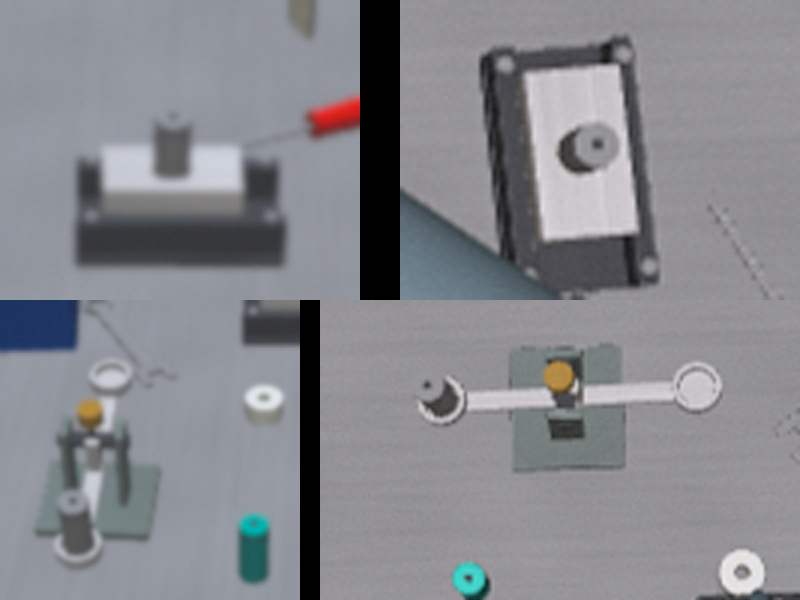

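View pics/top13.png

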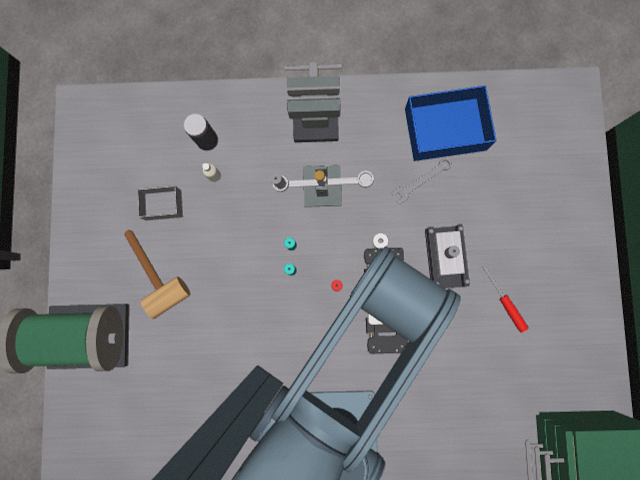

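Run:
```python
from h import *
T=cam("top"); S=cam("side"); C,a=cup(1,-.1); X=C+33*a+[.9,1,0]; p=proj(T,X)+[.22,.81]; q=proj(S,X)+[-.74,-.39]
print(p,dark(T,p,2),q,dark(S,q,2)); st()
ctrl.finish_job()
```

```text
[275.33 177.84] [275.2 177.9] [256.26 263.14] [256.28 263.18]
 t37.3 [ 330.06 -100.15  299.86] [-3.14 -0.    1.57] F [0.56 0.13 0.21] op 60.0
the job is handed in; nothing more can be done
```

The plug on the side that dropped is seated in the bore and released, and the other plug still stands in its cup. I handed the job in at about 37 s of the 72 s allowed; no verdict is reported.

- **Weighing:** I put one plug in the world −y cup first, which tipped the beam to that side, then put the other in the world +y cup. The beam was still down on the −y side about 5 s after I let go of the second plug, so the plug in that cup counted as the heavier one.
- **Transfer:** I gripped the dropped plug at the beam's tilt, raised it slowly so the beam could follow, and straightened it. It went into the bore without any searching.
- **Seating check:** the plug met the floor of the bore at a tool height of 69.1 mm, where 69.0 mm was expected. The force on the tool there was about 6 N, well under the 30 N limit. After release, the top view shows it upright and within about 1 mm of where I aimed. In the side view the automatic centre mark came out about 3 px low, apparently picking up the plug's dark side wall; the picture itself looks right.
- **Other plug:** its top centre is within 0.2 px of the predicted position in both views, leaning with the beam as it should.
- **Camera disagreement:** the two cameras differed by about 4 mm in x. I corrected for it using a plug that I had centred with the gripper.
- **Bystanders:** everything visible in the last pictures looks unmoved, judged by eye rather than measured.

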